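# Lay the glue stick on its rest

### The arm

A 7-joint arm with a two-finger parallel gripper is mounted at the origin on a cart in front of the work surface, level with it; the furniture and walls round the work are solid. World frame = base frame: x ahead of the robot, y to its left, z up, the work surface at z = 0. Lengths are in m, angles in degrees, forces in N, time in s.
With the tool pointing down it reaches from about 0.425 to 0.875 m from the base axis. Payload 4.7 kg.
Tool frame: the origin (TCP) lies at the very end of the fingers, on their centre line; the grasp point (between the pads) lies 19 mm behind it; z points along the fingers, y is the direction in which the jaws open and shut (so a half turn about z gives the same grasp; the last joint's range is limited). The gripper opens to 87 mm and grips with 3 to 60 N. Pads are 19 mm wide; open, the fingers measure 117 mm over their backs; the gripper's body (75 mm by 190 mm) begins 51 mm behind the grasp point.
Start: joints at [70.25, 18.392, -4.016, 83.108, 1.295, 78.541, -3.26], TCP at [0.228, -0.609, 0.223] pointing down, gripper open.
Joint ranges: [-163.93, 163.93], [-17.29, 119.83], [-79.2, 71.16], [3.27, 140.29], [-89.18, 269.18], [5.43, 117.66], [-154.24, 154.24]. Speed limits (degrees/s): [147.25, 147.25, 180, 180, 180, 180, 180].

### API

Orientations are given as [roll, pitch, yaw] about the fixed x, y, z axes, in that order (R = Rz(yaw) Ry(pitch) Rx(roll)).
In Python, from cell import * gives the robot as it stands.
- The arm moves only by the tool arm_command, never from a script. Its argument "targets" is a list that holds one entry, the list of rows, each a list of 7 numbers: the shift along the tool's x, y, z in m, then the turn, a rotation vector about the tool's x, y, z in degrees, then the gripper's target within -1 to 1 (shut at 1, half-way at 0, fully open at -1). In form: [[[tx, ty, tz, rx, ry, rz, claw], ...]]. A call has 1 to 10 rows; each row is the pose to reach, as a shift and turn from the pose commanded when the call began, along the tool's axes at that moment; what a row does not reach only later rows make up. A row lasts 1/10 s, in which the tool goes at most 50 mm and 8.59 degrees, less where a joint would pass 70% of its speed; a pose out of reach is approached as far as the arm can. A call with a gripper value outside its range is refused whole. The fingers move at their own pace and stop on an object; "newtons" is the grip in N (left out, the last holds). Time passes only in rows, so rows that repeat a pose let the fingers close. It gives the time, the measured TCP pose, the force and the opening at its end, in the units of the state.
- get_obs(): the state, without advancing time (a new reading comes with each control period).
- read_camera(name): name is "side" or "top"; returns a dict with "img" (400x640x3 uint8, red, green, blue), "z_map" (400x640 float32, m along the optical axis (not along the pixel's ray), 0 where there is no reading), "K" (3x3 intrinsics, pixels), "D" ([k1, k2, p1, p2, k3] as OpenCV has them; the pictures are not rectified), "origin" and "attitude" of the camera in the world. Camera axes: x right, y down, z forward; pixel columns grow to the right and rows downward; lengths in m; the calibration is good to about 2 mm. A picture is of the moment at which its call begins.
- sign_off(): hands the job in, once; it reports no verdict.
Trained networks look in the newest picture that a camera, given by its name, has taken for a name from the list of things; names that differ only in an ending like _2 or _b are one class to them, and where a whole thing is asked for, a point or a joint stands for the part that bears it (a point fixed in the world has none). Each returns a list of dicts, best first, with "conf" (0 to 1); they miss things now and then, are a little off and sometimes report something else, mostly with a low value. They report only what shows in the picture. A call takes as long as a camera call. They do not tell look-alikes from the thing itself.
- search_frame(thing, camera): "position" ([column, row] in pixels, amid what is visible of it).
The state is a dict: "time_s": time; "qpos": joint angles; "joint_velocities": joint speeds; "effort": joint torques, N m; "tool_pos": TCP position; "tool_rot": TCP orientation; "force": force on the tool from outside, world axes, zero at the start; "wrist_torque": the same for the moment, N m; "grip_width": finger opening in m.
Only numpy, scipy, OpenCV 4.12 (cv2) and the standard library are available. Lean on these libraries where they do the work, as an engineer would, in place of code of your own. Each camera call takes 0.05 s, during which the arm holds its last target.

### The job

Pinch the standing glue stick by its orange cap from above and, keeping its bottom end pressed on the table, pivot it down between the fingers without letting it fall, until it lies level there with the gripper pointing straight down. Then lay it, still pinched, on the two saddles of the wooden rest with its bottom end just short of the rest's dark end plate and its cap sticking out over the other end, and let go. Leave the ink tin, the eraser and the stamp where they are.

Things in the scene. Friction and masses are not known exactly. Their poses are not given: they have to be found in the camera images.
- glue_stick: White glue stick with an orange cap, about 30 g, 96 mm long, standing on the table at the start. Body 25 mm in diameter; the last 26 mm is the cap, 27 mm in diameter, fixed. Origin: centre of its flat bottom end. z runs along its length from the bottom towards the cap (up at the start). Lying on the table, its centre line is 13 mm above it.
- cap (a point): Middle of the orange cap, on the stick's centre line, 83 mm from the bottom end. Pinched at about 10 N across the cap, the stick turns about the line through the pads when its bottom end is held against the table, and otherwise keeps its angle.
- rest: Low fixed wooden rest. Base 83 (x) by 60 mm, 6 mm thick; two V saddles 6 mm thick, 8.5 mm towards -x and 33.5 mm towards +x from the middle, open at the top, 44 mm wide, 28 mm high; a dark end plate at the -x end, 44 mm wide, 37 mm high, inner face 36.5 mm from the middle. Nothing stands at or beyond the +x end, where the cap sticks out. Origin: middle of the underside.
- seat (a point): Where the centre of the stick's bottom end belongs: 30 mm above the table, 8 mm from the end plate's inner face, 28.5 mm from the rest's middle towards -x. Axes as the rest's: its x is the way from the stick's bottom end to its cap. The lying stick's body sinks into both saddles with its centre line at this height.
- ink_tin: Round white and pale green ink tin, 62 mm in diameter, 20 mm high, loose on the table. Origin: centre of its underside.
- eraser: Green eraser, 19x44x11 mm, loose on the table. Origin: centre of its underside.
- stamp_1: Rubber stamp with a dark handle, base 40x40 mm, 74 mm tall, standing loose on the table. Origin: centre of its underside.
Things that resemble listed ones, but are neither listed nor needed, are in the scene too. Leave any pink or purple look-alike of the rest alone.

How it is judged (in metres and radians):
On the way, in this order (a step that is already met when the one before it is completed fails the run):
1. the stick, pinched by its cap, leans half over (0.5 to 1.1 rad) with its bottom end on the table (contact force between the fingers and glue_stick above 0.5 N and distance between the grasp point and cap below 0.035 m and angle between glue_stick's own z axis and vertical between 0.5 and 1.1 rad and height (world z) of glue_stick below 0.017 m), for 0.05 s.
2. still pinched by its cap, it is level (1.35 to 1.75 rad from upright) on the table, with the gripper within 0.35 rad of pointing down (contact force between the fingers and glue_stick above 0.5 N and distance between the grasp point and cap below 0.035 m and angle between glue_stick's own z axis and vertical between 1.35 and 1.75 rad and height (world z) of glue_stick below 0.02 m and (angle between the grasp point's own z axis and vertical below 0.35 rad or angle between the grasp point's own z axis and vertical above 2.79 rad)), for 0.1 s.
3. it lies in its place on the rest (within 12 mm and 0.2 rad) while still pinched (distance between glue_stick and seat below 0.012 m and angle between the z axis of glue_stick and the x axis of seat, either way round below 0.2 rad and x of cap in the frame of seat above 0.06 m and contact force between the fingers and glue_stick above 0.5 N), for 0.1 s.
At the end, for the whole second after the job is handed in: The glue stick lies free and at rest on both saddles, the centre of its bottom end within 10 mm of the seat point, its length within 0.1 rad of the rest's x axis, cap at the open end (distance between glue_stick and seat below 0.01 m and angle between the z axis of glue_stick and the x axis of seat, either way round below 0.1 rad and x of cap in the frame of seat above 0.06 m and linear speed of glue_stick below 0.02 m/s); the robot touches nothing.
It fails at once if the stick falls over: it is between 0.4 and 1.3 rad from upright with no finger touching it (angle between glue_stick's own z axis and vertical between 0.4 and 1.3 rad and contact force between the fingers and glue_stick below 0.05 N).
It fails at once if the ink tin is moved more than 20 mm or tipped (distance of ink_tin from where it was at the start of the episode above 0.02 m or angle between ink_tin's own z axis and vertical above 0.35 rad).
It fails at once if the eraser is moved more than 20 mm or tipped (distance of eraser from where it was at the start of the episode above 0.02 m or angle between eraser's own z axis and vertical above 0.35 rad).
It fails at once if the stamp is moved more than 20 mm or tipped (distance of stamp_1 from where it was at the start of the episode above 0.02 m or angle between stamp_1's own z axis and vertical above 0.35 rad).
It also fails if it takes over 51 s, if anything falls off the work surface, if the arm or the gripper's body presses on something with over 40 N, if the wrist force passes 120 N, or if a joint passes its speed limit or range.

## Working session

There is one attempt and no reset: what is moved stays moved. The work goes in short steps, Python scripts to look and compute and a tool call to move; the robot and the scene stay as the last step left them, time stands still between calls to the robot, and variables do not carry over. Pictures are saved under pics/ and viewed, and the job is handed in when it is done.

Besides the shell and the picture viewer there is one more tool, called after "Request:" by a JSON object that holds its "op" and its "data", one argument or row to a line. arm_command: Moves the arm, as the interface text tells. Its arguments: {"type":"object","properties":{"targets":{"type":"array","items":{"type":"array","items":{"type":"array","items":{"type":"number"}}}},"newtons":{"type":"number"}},"required":["targets"]}

```bash
mkdir -p pics; ls
cat > h.py <<'E'
from cell import *
import numpy as np, cv2
from scipy.spatial.transform import Rotation as R
def cam(n,save=None):
    c=read_camera(n)
    if save: cv2.imwrite('pics/'+save,c['img'][:,:,::-1])
    return c
def att(c):
    a=np.array(c['attitude'],float)
    if a.shape==(3,3): return a
    if a.shape==(4,): return R.from_quat(a).as_matrix()
    return R.from_euler('xyz',a,degrees=True).as_matrix()
def cloud(c):
    h,w=c['z_map'].shape
    u,v=np.meshgrid(np.arange(w),np.arange(h))
    p=cv2.undistortPoints(np.stack([u,v],-1).reshape(-1,1,2).astype(np.float64),np.array(c['K']),np.array(c['D'])).reshape(h,w,2)
    z=c['z_map'][...,None]
    P=np.concatenate([p*z,z],-1)@att(c).T+np.array(c['origin'])
    P[c['z_map']==0]=np.nan
    return P
E
python3 - <<'E'
from h import *
for n in('top','side'):
    c=cam(n,n+'1.png'); print(c['origin'],c['attitude'],c['K'],c['D'])
    P=cloud(c); np.save(n+'.npy',P); np.save(n+'img.npy',c['img'])
    for t in('glue_stick','cap','rest','ink_tin','eraser','stamp_1'):
        for d in search_frame(t,n)[:4]:
            x,y=map(int,d['position']); print(n,t,d['position'],round(d['conf'],2),P[min(y,399),min(x,639)].round(3))
print(get_obs())
E
```

```text
pics
[ 0.30080895 -0.05553263  1.21542941] [-166.28793854    0.36869438  -88.97977239] [[512.89844671   0.         315.3329573 ]
 [  0.         512.89844671 201.3094298 ]
 [  0.           0.           1.        ]] [0.00971208 0.         0.         0.         0.        ]
top glue_stick [206.3, 230.5] 0.65 [0.504 0.198 0.098]
top cap [206.2, 232.3] 0.56 [0.499 0.197 0.099]
top rest [426.1, 244.1] 0.96 [ 0.495 -0.306  0.01 ]
top rest [371.7, 209.4] 0.89 [ 0.577 -0.176  0.015]
top rest [366.2, 274.4] 0.72 [ 0.422 -0.164  0.007]
top rest [428.0, 177.9] 0.57 [ 0.661 -0.317  0.007]
top ink_tin [300.4, 207.3] 0.96 [ 0.577 -0.006  0.021]
top eraser [294.7, 269.1] 0.61 [0.43  0.004 0.012]
top stamp_1 [297.3, 164.7] 0.88 [0.676 0.002 0.05 ]
top stamp_1 [370.1, 210.7] 0.34 [ 0.576 -0.175  0.007]
[0.08619898 0.75641494 0.69175675] [-123.22114034    1.25644162 -149.30780085] [[519.13869743   0.         315.32984035]
 [  0.         519.13869743 195.59906806]
 [  0.           0.           1.        ]] [-0.17107552  0.          0.          0.          0.        ]
side glue_stick [277.8, 285.8] 0.85 [
[... 423 characters left out ...]
88 0.014 0.02 ]
{'time_s': 0.7, 'qpos': array([70.25084254, 18.38998528, -4.01568676, 83.10720213,  1.29425254,
       78.54106489, -3.26009223]), 'joint_velocities': array([-0.03683529,  0.10601344, -0.04711374, -0.02977201,  0.07704962,
        0.02052752, -0.02336044]), 'effort': array([ 5.60538574e-04, -4.90945780e+01, -4.02977122e-01, -3.12705839e+01,
       -6.37732702e-02,  3.35054949e-02,  4.32786095e-06]), 'tool_pos': array([ 0.22822154, -0.60864205,  0.22261152]), 'tool_rot': array([1.79993164e+02, 2.14750966e-03, 2.05573129e+01]), 'force': array([ 0.08082641,  1.1307546 , -0.47024718]), 'wrist_torque': array([0.076021  , 0.02513697, 0.03112447]), 'grip_width': 0.08691235252081286}
```

View pics/top1.png

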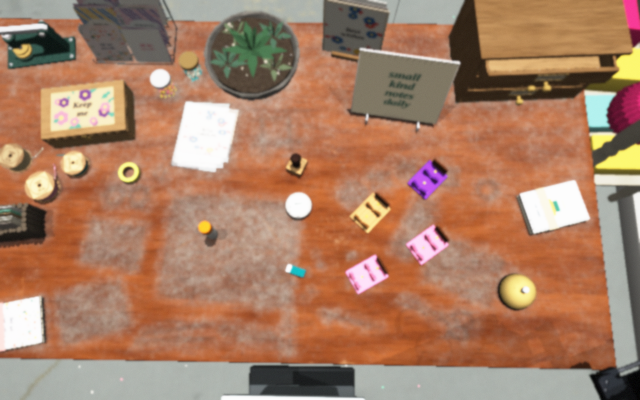

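View pics/side1.png

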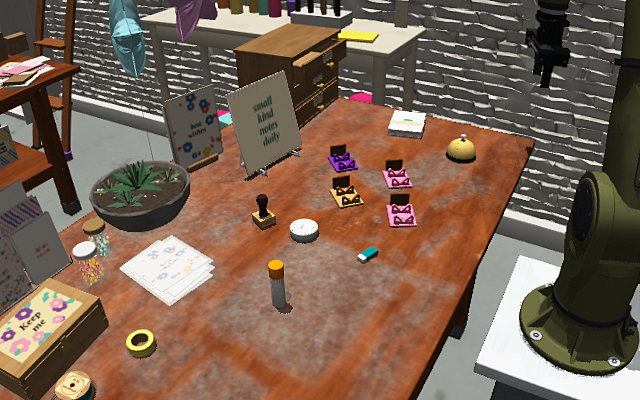

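Run:
```python
import cv2,numpy as np
im=np.load('topimg.npy')[:,:,::-1]
cv2.imwrite('pics/crop1.png',cv2.resize(im[150:300,325:475],None,fx=4,fy=4,interpolation=cv2.INTER_CUBIC))
```

```text
(no output)
```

View pics/crop1.png

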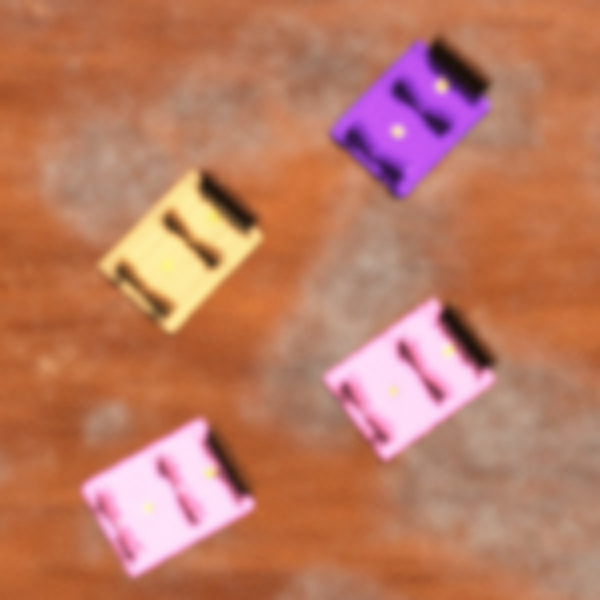

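The top view shows the standing stick at about (205,228). The tan wooden rest is at (371,212), with its dark plate at the upper right, and the pink and purple ones are decoys. Next I'll fit poses.

```bash
cat > fit.py <<'E'
from h import *
from scipy.optimize import least_squares
T=np.load('top.npy');S=np.load('side.npy');Ti=np.load('topimg.npy');Si=np.load('sideimg.npy')
def sel(P,I,c,r):
    m=np.hypot(P[...,0]-c[0],P[...,1]-c[1])<r
    return P[m],I[m]
for n,P,I in(('top',T,Ti),('side',S,Si)):
    # table level
    p,_=sel(P,I,(0.5,0.1),0.06); print(n,'table z',np.nanmedian(p[:,2]))
    p,i=sel(P,I,(0.503,0.2),0.04)
    q=p[(p[:,2]>0.091)&(p[:,2]<0.11)]; print(' capTop',len(q),q.mean(0),q.min(0),q.max(0))
    q=p[(p[:,2]>0.02)&(p[:,2]<0.092)]; print(' sidepts',len(q))
    if len(q)>20:
        o=cam('side')['origin']
        f=lambda v:np.hypot(q[:,0]-v[0],q[:,1]-v[1])-0.0128
        d=np.array([0.503,0.2])
        print(' axis',least_squares(f,d,loss='soft_l1',f_scale=.002).x)
    # rest
    p,i=sel(P,I,(0.575,-0.178),0.075)
    h=cv2.cvtColor(i[None].astype(np.uint8),cv2.COLOR_RGB2HSV)[0]
    q=p[(p[:,2]>0.003)&(p[:,2]<0.0095)]
    rr=cv2.minAreaRect(q[:,:2].astype(np.float32)*1000); print(' base',len(q),rr)
    q=p[(p[:,2]>0.031)]; rr=cv2.minAreaRect(q[:,:2].astype(np.float32)*1000); print(' plate',len(q),q.mean(0),rr,q[:,2].max())
    for nm,c in(('tin',(.577,-.006)),('eraser',(.43,0.)),('stamp',(.68,.003))):
        p,i=sel(P,I,c,0.05); q=p[p[:,2]>0.007]; print(nm,len(q),q.min(0),q.max(0))
E
python3 fit.py
```

```text
top table z 0.0018291908211620633
 capTop 121 [0.5112021  0.20126891 0.0976774 ] [0.49791509 0.18863819 0.09137557] [0.5245282  0.21411872 0.10349298]
 sidepts 87
 axis [0.51180215 0.20219357]
 base 1142 ((575.5902099609375, -177.93954467773438), (148.1606903076172, 146.04603576660156), 79.8480453491211)
 plate 62 [ 0.59106643 -0.1962766   0.03684077] ((571.87060546875, -176.06739807128906), (42.44443130493164, 77.82027435302734), 46.52097702026367) 0.04265786877327282
tin 549 [ 0.54781247 -0.0494968   0.0070294 ] [0.62556761 0.04005    0.02767948]
eraser 173 [ 0.3888958  -0.04704038  0.00710052] [0.47143436 0.04905447 0.02087169]
stamp 319 [ 0.64115056 -0.03781794  0.00708748] [0.72344455 0.04051935 0.07871637]
side table z -0.0010371081928863823
 capTop 141 [0.51082958 0.2039195  0.09447368] [0.49734249 0.18743371 0.09112043] [0.52372518 0.21605672 0.09745642]
 sidepts 416
 axis [0.51259174 0.20206992]
 base 314 ((564.4716796875, -180.21243286132812), (88.47407531738281, 103.15258026123047), 57.894737243652344)
 plate 50 [ 0.59806105 -0.19961865  0.03492417] ((597.4788208007812, -200.4811553955078), (42.56616973876953, 9.491759300231934), 46.83085632324219) 0.038572426545831484
tin 484 [ 0.55120656 -0.03317573  0.0071995 ] [0.61453184 0.0314704  0.02375992]
eraser 148 [ 0.4110977  -0.02360186  0.00704453] [0.44140624 0.02457524 0.01358988]
stamp 441 [ 0.65890577 -0.01621945  0.00707738] [0.71152649 0.03283212 0.07432743]
```

```bash
cat > fit2.py <<'E'
from h import *
from scipy.optimize import minimize
def proj(c,X):
    Rm=att(c); rv=cv2.Rodrigues(Rm.T)[0]; t=-Rm.T@np.array(c['origin'])
    return cv2.projectPoints(np.asarray(X,float),rv,t,np.array(c['K']),np.array(c['D']))[0].reshape(-1,2)
def box(x0,x1,y0,y1,z0,z1): return np.array([[x,y,z] for x in(x0,x1) for y in(y0,y1) for z in(z0,z1)])
tan=[box(-.0415,.0415,-.03,.03,0,.006)]
sad=[box(-.0115,-.0055,-.022,.022,.006,.028),box(.0305,.0365,-.022,.022,.006,.028)]
plate=[box(-.0415,-.0365,-.022,.022,.006,.037)]
def place(B,v):
    c,s=np.cos(v[2]),np.sin(v[2]); return B@np.array([[c,-s,0],[s,c,0],[0,0,1]]).T+[v[0],v[1],0]
SC=8
def mask(c,v,parts,roi):
    x0,y0,x1,y1=roi; m=np.zeros(((y1-y0)*SC,(x1-x0)*SC),np.uint8)
    for b in parts:
        h=cv2.convexHull(((proj(c,place(b,v))-[x0,y0]+.5)*SC).astype(np.float32)); cv2.fillConvexPoly(m,h.astype(np.int32),1)
    return m
if __name__=='__main__':
  cs={}
  for n,ctr in(('top',(371,211)),('side',(346,192))):
    c=cam(n); roi=(ctr[0]-30,ctr[1]-28,ctr[0]+30,ctr[1]+28)
    im=c['img'][roi[1]:roi[3],roi[0]:roi[2]]; im=cv2.resize(im,None,fx=SC,fy=SC,interpolation=cv2.INTER_LINEAR)
    h=cv2.cvtColor(im,cv2.COLOR_RGB2HSV); 
    t=((h[...,0]>14)&(h[...,0]<30)&(h[...,2]>110)).astype(np.uint8)
    t=cv2.morphologyEx(t,cv2.MORPH_OPEN,np.ones((9,9)))
    k,l,st,_=cv2.connectedComponentsWithStats(t); t=(l==1+np.argmax(st[1:,4])).astype(np.uint8)
    cs[n]=(c,roi,im,t)
  def cost(v,ns):
    s=0
    for n in ns:
        c,roi,im,t=cs[n]
        full=mask(c,v,tan+(sad if n=='side' else []),roi); pl=mask(c,v,plate,roi)
        # tan pixels outside the model, model outline pixels w/o tan: compare to hull of closed tan
        tc=cv2.morphologyEx(t,cv2.MORPH_CLOSE,np.ones((57,57)))
        d=(full!=tc)&(pl==0); d|=(pl==1)&(t==1)
        s+=d.sum()/SC**2
    return s
  for ns in(['top'],['side'],['top','side']):
    best=None
    for yaw in(125,132,138,145):
        r=minimize(cost,[.575,-.178,np.radians(yaw)],args=(ns,),method='Nelder-Mead',options=dict(initial_simplex=np.array([[.575,-.178,np.radians(yaw)],[.583,-.178,np.radians(yaw)],[.575,-.17,np.radians(yaw)],[.575,-.178,np.radians(yaw+6)]]),xatol=1e-4,fatol=.05))
        if best is None or r.fun<best.fun: best=r
    print(ns,best.x[:2].round(4),np.degrees(best.x[2]).round(2),best.fun)
  out=[]
  for n in cs:
    c,roi,im,t=cs[n]; o=im[:,:,::-1].copy()
    for ps,col in((tan,(255,0,0)),(sad,(0,255,0)),(plate,(0,0,255))):
        for b in ps:
            cn,_=cv2.findContours(mask(c,best.x,[b],roi),cv2.RETR_EXTERNAL,cv2.CHAIN_APPROX_NONE); cv2.drawContours(o,cn,-1,col,1)
    cn,_=cv2.findContours(t,cv2.RETR_EXTERNAL,cv2.CHAIN_APPROX_NONE); cv2.drawContours(o,cn,-1,(255,255,255),1)
    out.append(o)
  cv2.imwrite('pics/fit.png',cv2.resize(np.hstack(out),None,fx=.83,fy=.83))
E
python3 fit2.py
```

```text
['top'] [ 0.5712 -0.1747] 136.73 34.953125
['side'] [ 0.5739 -0.1785] 135.06 194.484375
['top', 'side'] [ 0.5716 -0.1746] 136.32 236.796875
```

View pics/fit.png

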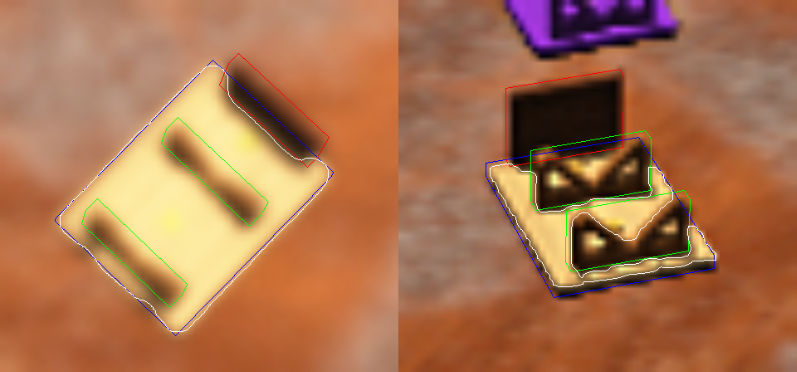

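```bash
cat > rel.py <<'E'
from h import *
def rel(pos,yaw,o=None):
    o=o or get_obs(); Rm=R.from_euler('xyz',o['tool_rot'],degrees=True)
    t=Rm.inv().apply(np.array(pos)-o['tool_pos'])
    r=(Rm.inv()*R.from_euler('xyz',[180,0,yaw],degrees=True)).as_rotvec(degrees=True)
    return t.round(4),r.round(2)
E
python3 -c "
from rel import *
for p,y in(((.45,-.35,.22),60),((.54,-.05,.2),100),((.512,.202,.2),136)): print(rel(p,y))"
```

```text
(array([ 0.2985, -0.1643,  0.0026]), array([  0.  ,   0.  , -39.44]))
(array([ 0.4881, -0.4136,  0.0225]), array([  0.  ,   0.  , -79.44]))
(array([ 0.5504, -0.6594,  0.0225]), array([  -0.  ,    0.  , -115.44]))
```

Request:
{"op": "arm_command", "data": {
  "targets": [
    [[0.298,-0.164,0.003,0,0,-39.4,-1],[0.298,-0.164,0.003,0,0,-39.4,-1],[0.298,-0.164,0.003,0,0,-39.4,-1],[0.298,-0.164,0.003,0,0,-39.4,-1],[0.298,-0.164,0.003,0,0,-39.4,-1],[0.298,-0.164,0.003,0,0,-39.4,-1],[0.298,-0.164,0.003,0,0,-39.4,-1],[0.488,-0.414,0.022,0,0,-79.4,-1],[0.488,-0.414,0.022,0,0,-79.4,-1],[0.488,-0.414,0.022,0,0,-79.4,-1]]
  ],
  "newtons": 10
}}

```text
time_s: 1.9
tool_pos: [0.4931, -0.2051, 0.2106]
tool_rot: [180.0, 0.0, 86.1]
force: [1.4, -0.7, 0.3]
grip_width: 0.087
```

```bash
python3 -c "
from rel import *
o=get_obs();print(o['tool_pos'],o['tool_rot'],o['qpos'])
for p,y in(((.54,-.05,.2),100),((.512,.202,.2),136)): print(rel(p,y))"
```

```text
[ 0.49305314 -0.20510373  0.21058511] [1.79968893e+02 2.75402481e-02 8.60842986e+01] [ 46.48386682   6.20860849 -28.53518535  99.78530314   3.08947967
  74.73963838  13.36222085]
(array([0.158 , 0.0362, 0.0105]), array([  0.03,   0.03, -13.92]))
(array([ 0.4075, -0.0089,  0.0104]), array([ 2.000e-02,  4.000e-02, -4.992e+01]))
```

Request:
{"op": "arm_command", "data": {
  "targets": [
    [[0.158,0.036,0.01,0,0,-14,-1],[0.158,0.036,0.01,0,0,-14,-1],[0.158,0.036,0.01,0,0,-14,-1],[0.407,-0.009,0.01,0,0,-50,-1],[0.407,-0.009,0.01,0,0,-50,-1],[0.407,-0.009,0.01,0,0,-50,-1],[0.407,-0.009,0.01,0,0,-50,-1],[0.407,-0.009,0.01,0,0,-50,-1],[0.407,-0.009,0.01,0,0,-50,-1],[0.407,-0.009,0.01,0,0,-50,-1]]
  ]
}}

```text
time_s: 2.9
tool_pos: [0.5127, 0.2033, 0.2008]
tool_rot: [179.9, -0.1, 136.1]
force: [0.5, -0.3, 0.8]
grip_width: 0.0868
```

```bash
python3 -c "
from rel import *
o=get_obs();print(o['tool_pos'],o['tool_rot'],o['qpos'])
for p,y in(((.512,.202,.1),136),((.512,.202,.073),136)): print(rel(p,y))"
```

```text
[0.51271317 0.20333957 0.20079219] [ 1.79930459e+02 -5.29681299e-02  1.36105844e+02] [ 19.96807278  12.06065259 -49.79102229  97.69791891   9.45356772
  74.59848842  14.39064483]
(array([-0.0005, -0.0016,  0.1008]), array([ 0.07, -0.05,  0.11]))
(array([-0.0005, -0.0016,  0.1278]), array([ 0.07, -0.05,  0.11]))
```

Request:
{"op": "arm_command", "data": {
  "targets": [
    [[0,-0.001,0.05,0,0,0,-1],[0,-0.001,0.095,0,0,0,-1],[0,-0.001,0.115,0,0,0,-1],[0,-0.001,0.127,0,0,0,-1],[0,-0.001,0.127,0,0,0,-1]]
  ]
}}

```text
time_s: 3.4
tool_pos: [0.5128, 0.1969, 0.0722]
tool_rot: [-179.9, -0.0, 135.6]
force: [0.2, 0.3, 0.8]
grip_width: 0.0868
```

Run:
```python
from h import *
a=cam('top');b=cam('side')
A=cv2.resize(a['img'][170:290,140:290],None,fx=2.6,fy=3.2);B=cv2.resize(b['img'][180:330,200:350],None,fx=2.6,fy=2.6)
h=min(len(A),len(B));cv2.imwrite('pics/g1.png',np.hstack([A[:h],B[:h]])[:,:,::-1]);print(get_obs()['tool_pos'])
```

```text
[0.51429642 0.19844718 0.07457407]
```

View pics/g1.png

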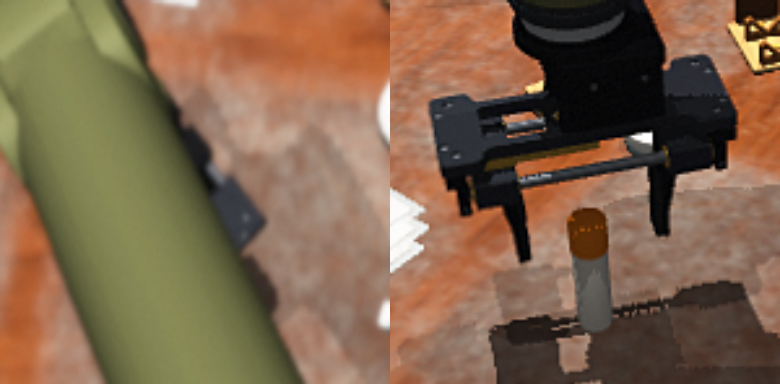

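```bash
python3 -c "
from rel import *
print(get_obs()['tool_pos'],rel((.512,.202,.073),136))"
```

```text
[0.51429642 0.19844718 0.07457407] (array([0.0041, 0.0009, 0.0016]), array([ 0.08,  0.06, -0.32]))
```

Request:
{"op": "arm_command", "data": {
  "targets": [
    [[0,0,0,0,0,0,-1],[0,0,0,0,0,0,-1]]
  ]
}}

```text
time_s: 3.7
tool_pos: [0.5142, 0.199, 0.0748]
tool_rot: [179.9, 0.1, 135.7]
force: [-0.3, -0.1, -0.1]
grip_width: 0.087
```

```bash
python3 -c "
from rel import *
print(get_obs()['tool_pos'],rel((.512,.202,.073),136))"
```

```text
[0.51420268 0.19901018 0.07483938] (array([0.0037, 0.0006, 0.0018]), array([ 0.11,  0.09, -0.27]))
```

Request:
{"op": "arm_command", "data": {
  "targets": [
    [[0.0037,0.0006,0.002,0,0,-0.3,-1],[0.0037,0.0006,0.002,0,0,-0.3,-0.2],[0.0037,0.0006,0.002,0,0,-0.3,0.2],[0.0037,0.0006,0.002,0,0,-0.3,1],[0.0037,0.0006,0.002,0,0,-0.3,1],[0.0037,0.0006,0.002,0,0,-0.3,1],[0.0037,0.0006,0.002,0,0,-0.3,1],[0.0037,0.0006,0.002,0,0,-0.3,1],[0.0037,0.0006,0.002,0,0,-0.3,1],[0.0037,0.0006,0.002,0,0,-0.3,1]]
  ],
  "newtons": 10
}}

```text
time_s: 4.7
tool_pos: [0.5109, 0.2018, 0.0714]
tool_rot: [-180.0, 0.0, 136.0]
force: [-0.6, -0.5, -0.2]
grip_width: 0.0262
```

Run:
```python
from h import *
o=get_obs();print(o['tool_pos'],o['tool_rot'],o['force'],o['wrist_torque'],o['grip_width'])
b=cam('side')
cv2.imwrite('pics/g2.png',cv2.resize(b['img'][180:330,200:350],None,fx=4,fy=4)[:,:,::-1])
```

```text
[0.51091198 0.20179622 0.0714035 ] [-1.79991377e+02  2.41076977e-03  1.36041541e+02] [-0.58616469 -0.53315052 -0.23620803] [ 0.01394952 -0.14146735  0.00043635] 0.0262175250554386
```

View pics/g2.png

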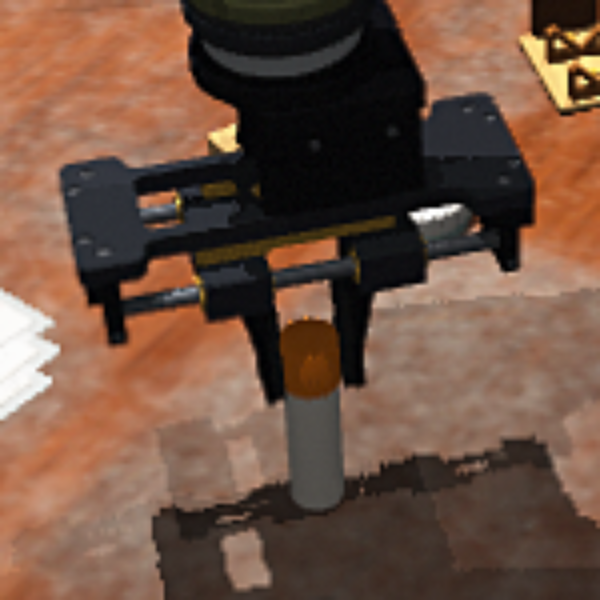

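Request:
{"op": "arm_command", "data": {
  "targets": [
    [[0.0073,0,0,0,0,0,1],[0.0146,0,0,0,0,0,1],[0.0219,0,0.0005,0,0,0,1],[0.029,0,0.0015,0,0,0,1],[0.0362,0,0.0035,0,0,0,1],[0.0432,0,0.006,0,0,0,1],[0.0432,0,0.006,0,0,0,1]]
  ]
}}

```text
time_s: 5.45
tool_pos: [0.4793, 0.2344, 0.0667]
tool_rot: [179.9, 0.0, 136.2]
force: [-0.9, 1.9, 8.3]
grip_width: 0.0267
```

Run:
```python
from h import *
o=get_obs();print(o['tool_pos'],o['tool_rot'],o['force'],o['wrist_torque'],o['grip_width'])
b=cam('side')
cv2.imwrite('pics/g3.png',cv2.resize(b['img'][180:330,200:350],None,fx=4,fy=4)[:,:,::-1])
```

```text
[0.47929584 0.2343662  0.06674385] [1.79873381e+02 1.21189935e-02 1.36191100e+02] [-0.91515702  1.90775797  8.29828316] [0.10719275 0.04399621 0.00430305] 0.026715025726670293
```

View pics/g3.png

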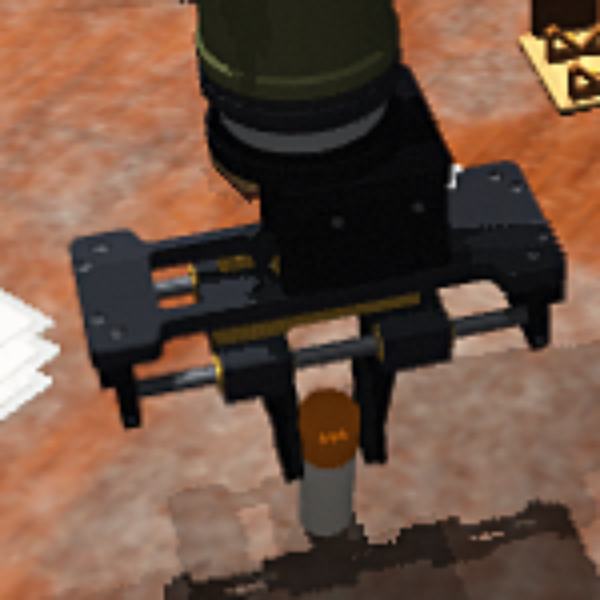

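```bash
cat > ax.py <<'E'
from h import *
from scipy.optimize import least_squares
def axis(c,tcp,view=None):
    P=cloud(c); I=c['img'].astype(np.uint8); h=cv2.cvtColor(I,cv2.COLOR_RGB2HSV)
    near=(np.hypot(P[...,0]-tcp[0],P[...,1]-tcp[1])<0.13)&(P[...,2]>0.004)&(P[...,2]<.11)
    org=near&(h[...,0]<18)&(h[...,0]>8)&(h[...,1]>200)&(P[...,2]>0.008)
    wh=near&(h[...,1]<60)&(h[...,2]>75)
    out=[]
    for m in(org,wh):
        k,l,st,_=cv2.connectedComponentsWithStats(m.astype(np.uint8))
        m=l==1+np.argmax(st[1:,4]); out.append(P[m]); 
    if view is not None:
        V=I.copy(); V[org]=[255,0,0];V[wh]=[0,0,255]; cv2.imwrite(view,cv2.resize(V[180:330,200:350],None,fx=4,fy=4)[:,:,::-1])
    return out
def fitax(c,tcp,view=None):
    o,w=axis(c,tcp,view)
    print('n',len(o),len(w),o.mean(0).round(3),w.mean(0).round(3))
    q=np.vstack([o,w]); r=np.r_[np.full(len(o),.0135),np.full(len(w),.0125)]
    d0=o.mean(0)-w.mean(0); d0/=np.linalg.norm(d0); m=q.mean(0)
    view_dir=(m-np.array(c['origin']));view_dir/=np.linalg.norm(view_dir)
    p0=m+.01*view_dir
    def f(v):
        d=v[3:]/np.linalg.norm(v[3:]); e=q-v[:3]; e=e-np.outer(e@d,d); return np.r_[np.linalg.norm(e,axis=1)-r, (np.linalg.norm(v[3:])-1)*.01,((v[:3]-p0)@d0)*.01]
    s=least_squares(f,np.r_[p0,d0],loss='soft_l1',f_scale=.002)
    d=s.x[3:]/np.linalg.norm(s.x[3:]); p=s.x[:3]
    tw=(q-p)@d
    e0,e1=np.percentile(tw,1),np.percentile(tw,99)
    print('dir',d.round(3),'tilt rad',np.arccos(d[2]).round(3),'yaw',np.degrees(np.arctan2(d[1],d[0])).round(1),'len',(e1-e0).round(4),'rms',np.sqrt(np.mean(s.fun**2)).round(4))
    print('bottom',(p+d*e0).round(4),'top',(p+d*e1).round(4))
    return p,d,e0,e1
E
python3 - <<'E'
from ax import *
o=get_obs(); c=cam('side'); fitax(c,o['tool_pos'],'pics/a3.png'); print(o['force'],o['tool_pos'])
E
```

```text
n 251 148 [0.475 0.237 0.088] [0.486 0.232 0.036]
dir [-0.239  0.224  0.945] tilt rad 0.334 yaw 136.8 len 0.0902 rms 0.0037
bottom [0.4983 0.2151 0.0098] top [0.4768 0.2353 0.095 ]
[-0.68800214  0.6900904   7.69729078] [0.4796354  0.23408964 0.0668296 ]
```

View pics/a3.png

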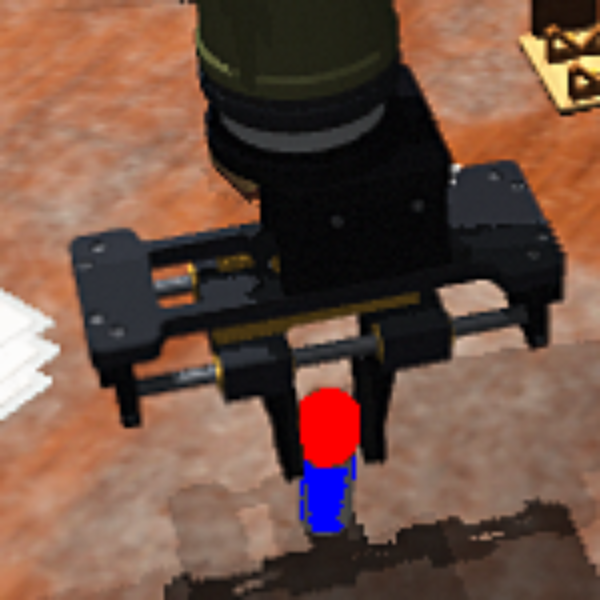

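Request:
{"op": "arm_command", "data": {
  "targets": [
    [[0.0065,0,0.003,0,0,0,1],[0.013,0,0.0065,0,0,0,1],[0.019,0,0.0105,0,0,0,1],[0.025,0,0.015,0,0,0,1],[0.025,0,0.015,0,0,0,1]]
  ]
}}

```text
time_s: 6.05
tool_pos: [0.4602, 0.2523, 0.051]
tool_rot: [179.9, -0.1, 136.2]
force: [-2.7, 2.9, 6.6]
grip_width: 0.0264
```

Run:
```python
from ax import *
o=get_obs(); c=cam('side'); fitax(c,o['tool_pos'],'pics/a4.png'); print(o['force'],o['tool_pos'],o['tool_rot'],o['grip_width'])
cv2.imwrite('pics/g4.png',cv2.resize(c['img'][200:350,200:350],None,fx=4,fy=4)[:,:,::-1])
```

```text
n 208 10 [0.453 0.259 0.077] [0.477 0.242 0.028]
dir [-0.462  0.408  0.787] tilt rad 0.665 yaw 138.5 len 0.0731 rms 0.0053
bottom [0.4881 0.2284 0.026 ] top [0.4543 0.2582 0.0836]
[-2.74936112  2.94519849  6.57120042] [0.46018019 0.25226172 0.05104337] [ 1.79914905e+02 -1.06193541e-01  1.36231305e+02] 0.026426706595054972
```

View pics/g4.png

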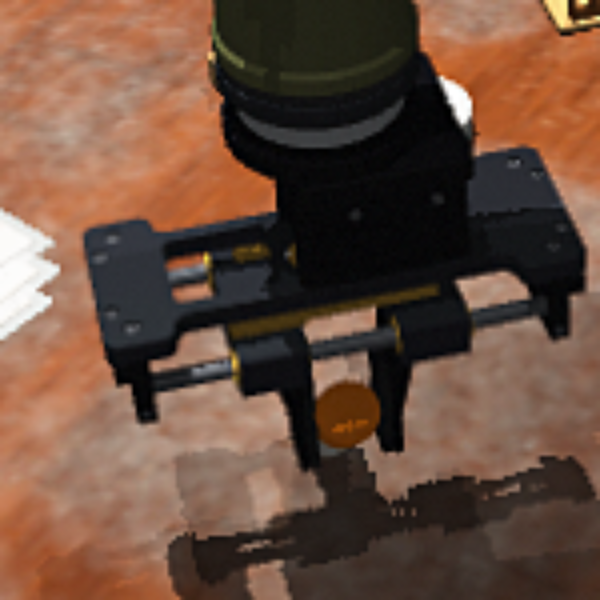

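Request:
{"op": "arm_command", "data": {
  "targets": [
    [[0.0055,0,0.0055,0,0,0,1],[0.01,0,0.011,0,0,0,1],[0.0142,0,0.0168,0,0,0,1],[0.018,0,0.0228,0,0,0,1],[0.0212,0,0.0294,0,0,0,1],[0.024,0,0.036,0,0,0,1],[0.025,0,0.041,0,0,0,1],[0.0265,0,0.0455,0,0,0,1],[0.0265,0,0.0455,0,0,0,1]]
  ]
}}

```text
time_s: 7.0
tool_pos: [0.4424, 0.267, 0.0041]
tool_rot: [-179.9, -0.0, 136.0]
force: [-0.5, 0.5, -0.6]
grip_width: 0.0268
```

Run:
```python
from ax import *
o=get_obs(); c=cam('side'); print(o['force'],o['tool_pos'],o['tool_rot'],o['grip_width'])
cv2.imwrite('pics/g5.png',cv2.resize(c['img'][200:350,200:350],None,fx=4,fy=4)[:,:,::-1])
cv2.imwrite('pics/t5.png',cv2.resize(cam('top')['img'][170:290,140:290],None,fx=4,fy=4)[:,:,::-1])
```

```text
[-0.52125305  0.54139432 -0.58158326] [0.44240886 0.26702758 0.00410902] [-1.79922497e+02 -1.34639115e-02  1.36035812e+02] 0.02684862718512461
```

View pics/g5.png

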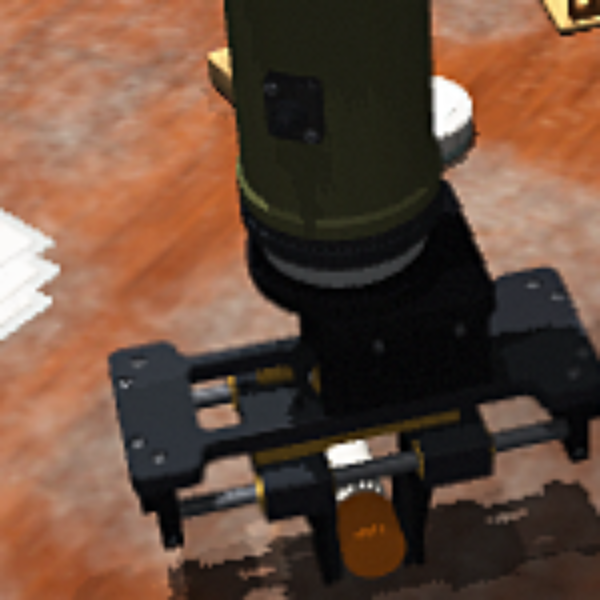

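View pics/t5.png

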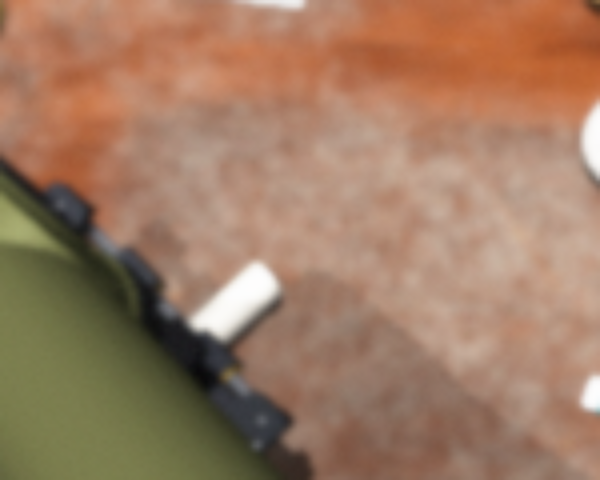

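```bash
cat > body.py <<'E'
from ax import *
def body(zlo=0.012,zhi=0.06,d0=None,src='top',yaw=136,far=.12):
    o=get_obs(); c=cam(src); P=cloud(c); h=cv2.cvtColor(c['img'].astype(np.uint8),cv2.COLOR_RGB2HSV)
    t=o['tool_pos']; d=np.array([np.cos(np.radians(yaw)),np.sin(np.radians(yaw))]); n=np.array([d[1],-d[0]])
    e=P[...,:2]-t[:2]; s=e@d; w=e@n
    m=(h[...,1]<70)&(h[...,2]>120)&(s<0)&(s>-far)&(abs(w)<.03)
    k,l,st,_=cv2.connectedComponentsWithStats(m.astype(np.uint8)); m=l==1+np.argmax(st[1:,4])
    q=P[m]; ss=s[m]; ww=w[m]
    print(src,'n',m.sum(),'s',ss.min().round(4),ss.max().round(4),'w',ww.min().round(4),ww.max().round(4),'tcp',t.round(4))
    for a in np.arange(-.1,-.01,.01):
        k=(ss>=a)&(ss<a+.01)
        if k.sum()>4: print(' s%.3f ztop %.4f wmid %.4f n%d'%(a+.005,np.percentile(q[k,2],90),(ww[k].min()+ww[k].max())/2,k.sum()))
    return c,m
if __name__=='__main__': body()
E
python3 body.py
```

```text
top n 283 s -0.0818 -0.0265 w -0.0268 0.0258 tcp [0.4428 0.2671 0.0047]
 s-0.085 ztop 0.0044 wmid 0.0056 n6
 s-0.075 ztop 0.0280 wmid 0.0022 n49
 s-0.065 ztop 0.0296 wmid 0.0032 n58
 s-0.055 ztop 0.0308 wmid 0.0030 n52
 s-0.045 ztop 0.0325 wmid 0.0042 n52
 s-0.035 ztop 0.0936 wmid -0.0029 n60
 s-0.025 ztop 0.0322 wmid 0.0138 n6
```

Request:
{"op": "arm_command", "data": {
  "targets": [
    [[0,0,0.0015,0,0,0,1],[0,0,0.003,0,0,0,1],[0,0,0.003,0,0,0,1],[0,0,0.003,0,0,0,1]]
  ]
}}

```text
time_s: 7.55
tool_pos: [0.4429, 0.2676, 0.002]
tool_rot: [180.0, 0.0, 136.0]
force: [-0.4, 0.8, 0.9]
grip_width: 0.0266
```

```bash
python3 body.py; python3 -c "
from h import *
print(get_obs()['force'])"
```

```text
top n 276 s -0.0819 -0.0272 w -0.0258 0.0228 tcp [0.4429 0.2676 0.002 ]
 s-0.085 ztop 0.0033 wmid 0.0070 n5
 s-0.075 ztop 0.0279 wmid 0.0033 n51
 s-0.065 ztop 0.0280 wmid 0.0030 n55
 s-0.055 ztop 0.0305 wmid 0.0027 n48
 s-0.045 ztop 0.0311 wmid 0.0043 n53
 s-0.035 ztop 0.0892 wmid -0.0015 n58
 s-0.025 ztop 0.0292 wmid 0.0111 n6
[-0.39313409  0.54063176  1.18688865]
```

Request:
{"op": "arm_command", "data": {
  "targets": [
    [[0,0,-0.008,0,0,0,1],[0,0,-0.03,0,0,0,1],[0,0,-0.06,0,0,0,1],[0,0,-0.09,0,0,0,1],[0,0,-0.105,0,0,0,1],[0,0,-0.11,0,0,0,1],[0,0,-0.11,0,0,0,1]]
  ],
  "newtons": 15
}}

```text
time_s: 8.3
tool_pos: [0.4429, 0.2673, 0.112]
tool_rot: [180.0, 0.0, 136.0]
force: [0.1, -0.2, -0.0]
grip_width: 0.0266
```

```bash
python3 body.py; python3 -c "
from rel import *
print(get_obs()['force'],rel((.515,-.1223,.112),136),rel((.5335,-.1398,.112),136))
c=cam('side');cv2.imwrite('pics/g6.png',cv2.resize(c['img'][150:350,200:400],None,fx=3,fy=3)[:,:,::-1])"
```

```text
top n 326 s -0.0783 -0.0224 w -0.0274 0.0293 tcp [0.4429 0.2673 0.112 ]
 s-0.075 ztop 0.1370 wmid 0.0078 n53
 s-0.065 ztop 0.1374 wmid 0.0028 n59
 s-0.055 ztop 0.1398 wmid -0.0024 n58
 s-0.045 ztop 0.1409 wmid 0.0036 n55
 s-0.035 ztop 0.1997 wmid -0.0028 n72
 s-0.025 ztop 0.1354 wmid 0.0120 n29
[ 0.08024257  0.23669547 -1.53067285] (array([-0.3225, -0.2297, -0.0006]), array([-0.07, -0.  ,  0.02])) (array([-0.348 , -0.2295, -0.0006]), array([-0.07, -0.  ,  0.02]))
```

View pics/g6.png

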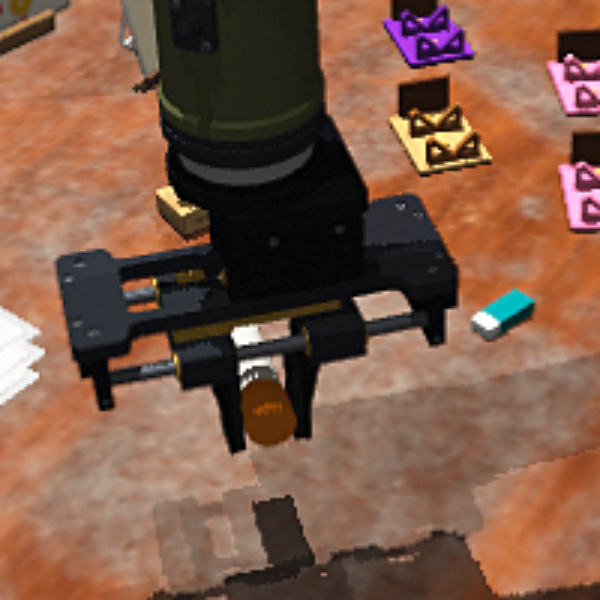

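Request:
{"op": "arm_command", "data": {
  "targets": [
    [[-0.012,-0.008,0,0,0,0,1],[-0.037,-0.025,0,0,0,0,1],[-0.066,-0.044,0,0,0,0,1],[-0.095,-0.063,0,0,0,0,1],[-0.124,-0.082,0,0,0,0,1],[-0.153,-0.101,0,0,0,0,1],[-0.182,-0.12,0,0,0,0,1],[-0.211,-0.139,0,0,0,0,1],[-0.24,-0.158,0,0,0,0,1],[-0.269,-0.177,0,0,0,0,1]]
  ]
}}

```text
time_s: 9.4
tool_pos: [0.5126, -0.0479, 0.1104]
tool_rot: [-179.9, -0.1, 136.0]
force: [0.8, 0.9, -0.7]
grip_width: 0.0265
```

Request:
{"op": "arm_command", "data": {
  "targets": [
    [[-0.029,-0.019,0,0,0,0,1],[-0.055,-0.036,0,0,0,0,1],[-0.07,-0.047,0,0,0,0,1],[-0.079,-0.0525,0,0,0,0,1],[-0.079,-0.0525,0,0,0,0,1],[-0.079,-0.0525,0,0,0,0,1],[-0.079,-0.0525,0,0,0,0,1]]
  ]
}}

```text
time_s: 10.1
tool_pos: [0.534, -0.1371, 0.112]
tool_rot: [180.0, -0.0, 136.2]
force: [1.1, 0.5, -0.3]
grip_width: 0.0269
```

Run:
```python
from body import *
from rel import rel
c,m=body(yaw=136)
o=get_obs();print(o['tool_pos'],o['tool_rot'],o['grip_width'],rel((.5335,-.1398,.112),136))
s=cam('side')
A=cv2.resize(c['img'][150:270,310:430],None,fx=3.3,fy=3.3);B=cv2.resize(s['img'][120:240,290:410],None,fx=3.3,fy=3.3)
cv2.imwrite('pics/r1.png',np.hstack([A,B])[:,:,::-1])
```

```text
Traceback (most recent call last):
  File "body.py", line 7, in body
    k,l,st,_=cv2.connectedComponentsWithStats(m.astype(np.uint8)); m=l==1+np.argmax(st[1:,4])
                                                                          ~~~~~~~~~^^^^^^^^^^
ValueError: attempt to get argmax of an empty sequence
```

Run:
```python
from body import *
from rel import rel
c=cam('top')
o=get_obs();print(o['tool_pos'],o['tool_rot'],o['grip_width'],rel((.5335,-.1398,.112),136))
s=cam('side')
A=cv2.resize(c['img'][150:270,310:430],None,fx=3.3,fy=3.3);B=cv2.resize(s['img'][120:240,290:410],None,fx=3.3,fy=3.3)
cv2.imwrite('pics/r1.png',np.hstack([A,B])[:,:,::-1])
```

```text
[ 0.53403331 -0.13774671  0.112144  ] [1.79996047e+02 8.30703651e-03 1.36167609e+02] 0.026659015657839003 (array([-0.001 , -0.0019,  0.0001]), array([0.  , 0.01, 0.17]))
```

View pics/r1.png

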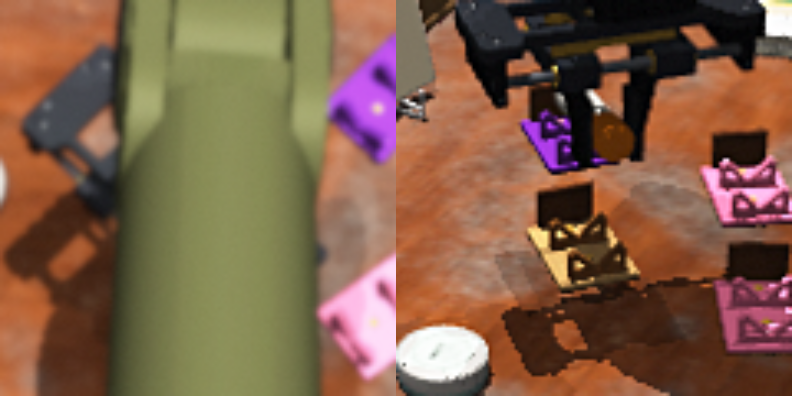

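Request:
{"op": "arm_command", "data": {
  "targets": [
    [[-0.001,-0.002,0.02,0,0,0,1],[-0.001,-0.002,0.045,0,0,0,1],[-0.001,-0.002,0.06,0,0,0,1],[-0.001,-0.002,0.063,0,0,0,1],[-0.001,-0.002,0.063,0,0,0,1],[-0.001,-0.002,0.063,0,0,0,1]]
  ]
}}

```text
time_s: 10.85
tool_pos: [0.5341, -0.1413, 0.05]
tool_rot: [180.0, 0.1, 136.1]
force: [0.2, -1.3, 0.4]
grip_width: 0.0265
```

```bash
cat > look.py <<'E'
from fit2 import *
from ax import *
import sys
o=get_obs();print(o['tool_pos'].round(4),o['tool_rot'].round(2),o['force'].round(2),o['grip_width'])
s=cam('side'); t=o['tool_pos']
v=(.572,-.177,np.radians(136))
SCL=8; x0,y0=300,150; I=cv2.resize(s['img'][y0:y0+70,x0:x0+95],None,fx=SCL,fy=SCL,interpolation=cv2.INTER_CUBIC)[:,:,::-1].copy()
raw=I.copy()
for b,col in((tan[0],(255,0,0)),(sad[0],(0,255,0)),(sad[1],(0,255,0)),(plate[0],(0,0,255))):
    h=cv2.convexHull(((proj(s,place(b,v))-[x0,y0]+.5)*SCL).astype(np.float32)).astype(np.int32); cv2.polylines(I,[h],True,col,1)
# predicted stick: cap end circle + bottom circle
d=R.from_euler('xyz',o['tool_rot'],degrees=True).apply([1,0,0])
cc=t+np.array([0,0,float(sys.argv[2])]); 
for k,r in((.013,.0135),(-.013,.0135),(-.083,.0125)):
    a=np.linspace(0,2*np.pi,60); n=np.cross(d,[0,0,1])
    X=cc+k*d+r*(np.outer(np.cos(a),n)+np.outer(np.sin(a),[0,0,1]))
    cv2.polylines(I,[((proj(s,X)-[x0,y0]+.5)*SCL).astype(np.int32)],True,(255,255,0),1)
cv2.imwrite('pics/'+sys.argv[1],I)
E
python3 look.py r2.png 0.0116
```

```text
[ 0.5341 -0.1413  0.05  ] [1.7996e+02 8.0000e-02 1.3605e+02] [ 0.24 -1.26  0.36] 0.026468940497910407
```

View pics/r2.png

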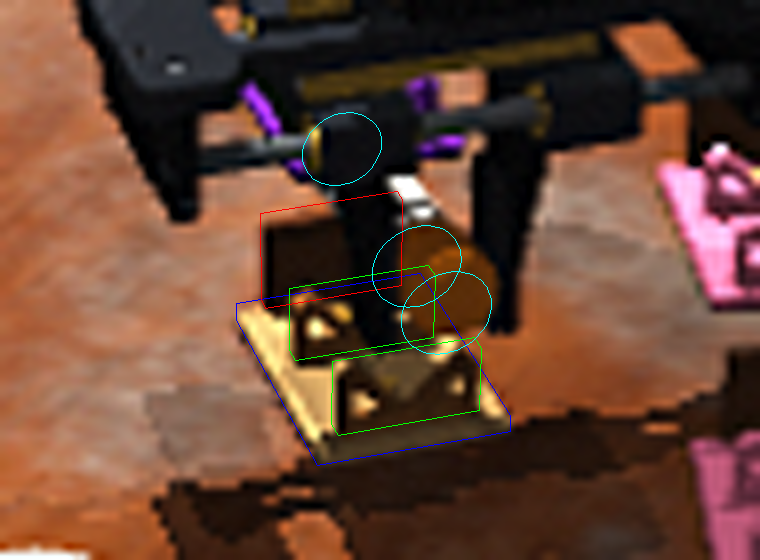

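Run:
```python
from fit2 import *
o=get_obs(); s=cam('side'); t=o['tool_pos']; Rm=R.from_euler('xyz',o['tool_rot'],degrees=True)
x0,y0=300,150
f=lambda X:((proj(s,np.atleast_2d(X))-[x0,y0]+.5)*8).round(0)
print('tcp',f(t),'tips',f(t+Rm.apply([[0,.0133,0],[0,-.0133,0],[.0095,.0133,0],[.0095,-.0133,0],[.0095,.02,0],[.0095,-.02,0]])))
P=cloud(s);h=cv2.cvtColor(s['img'],cv2.COLOR_RGB2HSV)
near=(np.hypot(P[...,0]-t[0],P[...,1]-t[1])<.06)
m=near&(h[...,0]<20)&(h[...,0]>8)&(h[...,1]>200)&(P[...,2]>0.035)&(P[...,2]<.09)
k,l,st,_=cv2.connectedComponentsWithStats(m.astype(np.uint8)); m=l==1+np.argmax(st[1:,4])
q=Rm.inv().apply(P[m]-t); print(len(q),np.percentile(q,[2,10,50,90,98],axis=0).round(4))
I=s['img'].copy(); I[m]=[255,0,0]
cv2.imwrite('pics/r3.png',cv2.resize(I[y0:y0+70,x0:x0+95],None,fx=8,fy=8,interpolation=0)[:,:,::-1])
d=cv2.cvtColor(h,cv2.COLOR_HSV2RGB); fing=near&(h[...,2]<45)&(P[...,2]>.04)&(P[...,2]<.09)
q=Rm.inv().apply(P[fing]-t)
for a in((-.04,0),(0,.04)):
    k=q[(q[:,1]>a[0])&(q[:,1]<a[1])]; print('f',len(k),np.percentile(k,[2,10,50,90,98],axis=0).round(4))
```

```text
tcp [[431. 323.]] tips [[386. 331.]
 [474. 316.]
 [397. 348.]
 [486. 333.]
 [375. 352.]
 [508. 329.]]
138 [[-0.0033 -0.0118 -0.0328]
 [ 0.0028 -0.0086 -0.0314]
 [ 0.0154  0.0006 -0.024 ]
 [ 0.0182  0.0092 -0.0118]
 [ 0.0191  0.0119 -0.0084]]
f 71 [[-0.0085 -0.0238 -0.0391]
 [-0.0006 -0.0218 -0.0363]
 [ 0.0093 -0.0173 -0.0265]
 [ 0.0115 -0.0147 -0.0064]
 [ 0.0123 -0.0143 -0.    ]]
f 89 [[-0.0112  0.0124 -0.039 ]
 [-0.0047  0.0136 -0.0359]
 [ 0.009   0.02   -0.0198]
 [ 0.0119  0.0224 -0.0051]
 [ 0.0129  0.0244 -0.0008]]
```

View pics/r3.png

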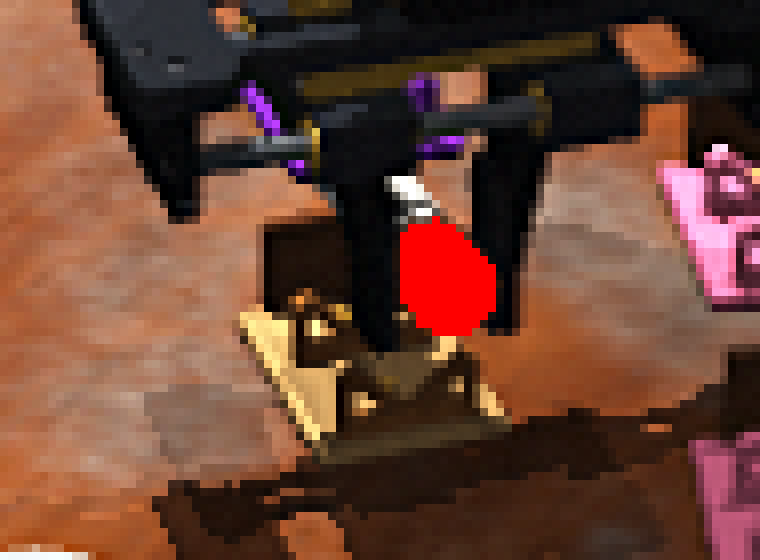

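Request:
{"op": "arm_command", "data": {
  "targets": [
    [[0.0015,0.0007,0.01,0,0,0,1],[0.0015,0.0007,0.02,0,0,0,1],[0.0015,0.0007,0.025,0,0,0,1],[0.0015,0.0007,0.03,0,0,0,1],[0.0015,0.0007,0.033,0,0,0,1],[0.0015,0.0007,0.035,0,0,0,1],[0.0015,0.0007,0.035,0,0,0,1]]
  ]
}}

```text
time_s: 11.65
tool_pos: [0.533, -0.1393, 0.014]
tool_rot: [180.0, 0.0, 136.1]
force: [0.7, 2.1, 1.6]
grip_width: 0.0262
```

```bash
python3 look.py r4.png 0.020
```

```text
[ 0.533  -0.1393  0.014 ] [179.97   0.   136.07] [0.7  2.07 1.62] 0.026214454470330106
```

View pics/r4.png

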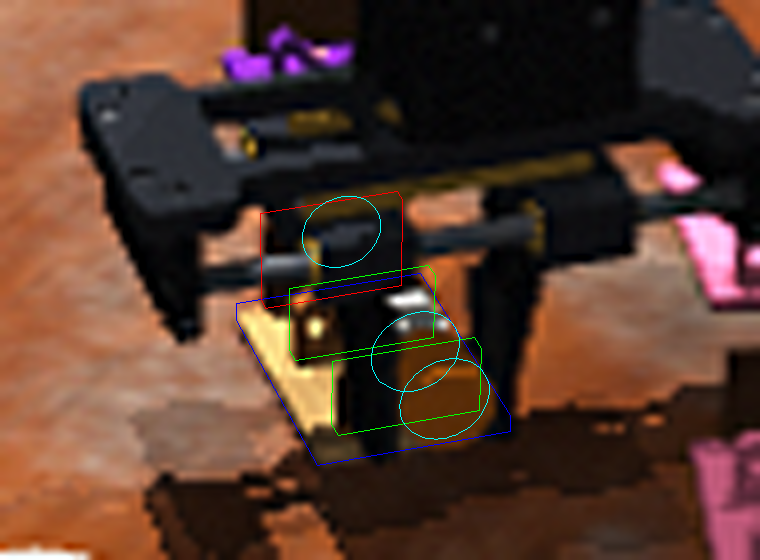

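Request:
{"op": "arm_command", "data": {
  "targets": [
    [[0,0,0.002,0,0,0,1],[0,0,0.0035,0,0,0,1],[0,0,0.0035,0,0,0,1],[0,0,0.0035,0,0,0,1]]
  ]
}}

```text
time_s: 12.1
tool_pos: [0.5336, -0.1392, 0.0112]
tool_rot: [179.9, 0.1, 136.1]
force: [0.6, 3.3, 4.1]
grip_width: 0.0267
```

```bash
python3 look.py r5.png 0.020
cat > capm.py <<'E'
from h import *
o=get_obs(); s=cam('side'); t=o['tool_pos']; Rm=R.from_euler('xyz',o['tool_rot'],degrees=True)
P=cloud(s);h=cv2.cvtColor(s['img'],cv2.COLOR_RGB2HSV)
near=(np.hypot(P[...,0]-t[0],P[...,1]-t[1])<.05)
m=near&(h[...,0]<20)&(h[...,0]>8)&(h[...,1]>200)&(P[...,2]>0.01)&(P[...,2]<.09)
k,l,st,_=cv2.connectedComponentsWithStats(m.astype(np.uint8)); m=l==1+np.argmax(st[1:,4])
q=Rm.inv().apply(P[m]-t); print(len(q),np.percentile(q,[2,10,50,90,98],axis=0).round(4)); print('z',np.percentile(P[m][:,2],[2,10,90,98]).round(4))
E
python3 capm.py
```

```text
[ 0.5336 -0.1392  0.0112] [1.7993e+02 6.0000e-02 1.3606e+02] [0.61 3.27 4.13] 0.026683672024441062
140 [[-0.0048 -0.0124 -0.0327]
 [ 0.0016 -0.009  -0.0315]
 [ 0.0157  0.0006 -0.0245]
 [ 0.0196  0.0097 -0.011 ]
 [ 0.021   0.012  -0.0073]]
z [0.0185 0.0221 0.0427 0.0439]
```

View pics/r5.png

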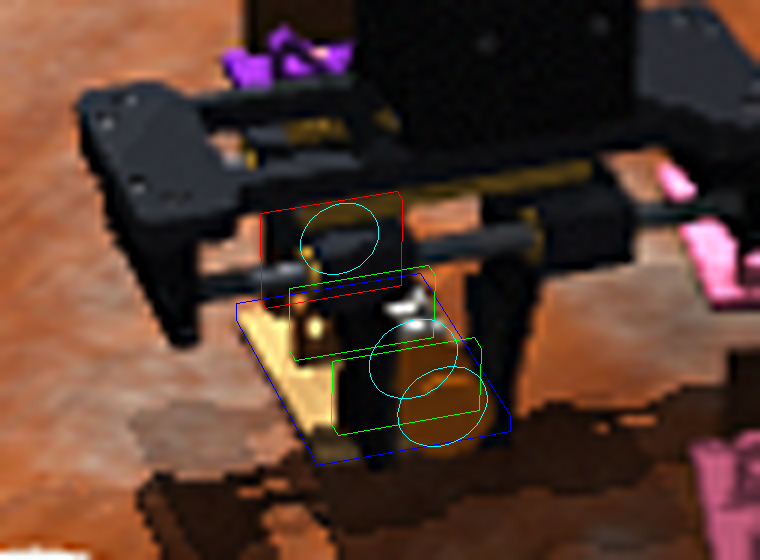

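Request:
{"op": "arm_command", "data": {
  "targets": [
    [[0,0.0012,0.001,0,0,0,1],[0,0.0012,0.0015,0,0,0,1],[0,0.0012,0.0015,0,0,0,1],[0,0.0012,0.0015,0,0,0,1]]
  ]
}}

```text
time_s: 12.6
tool_pos: [0.534, -0.1389, 0.0097]
tool_rot: [180.0, 0.0, 136.0]
force: [-0.6, 2.9, 8.1]
grip_width: 0.0267
```

```bash
python3 look.py r6.png 0.020; python3 capm.py
```

```text
[ 0.534  -0.1389  0.0097] [1.7999e+02 5.0000e-02 1.3604e+02] [-0.6   2.89  8.06] 0.026728356313532497
139 [[-0.0033 -0.0121 -0.0328]
 [ 0.0011 -0.0089 -0.0312]
 [ 0.0151  0.0008 -0.0246]
 [ 0.0187  0.0094 -0.0107]
 [ 0.0197  0.0112 -0.0071]]
z [0.0168 0.0204 0.041  0.0426]
```

Request:
{"op": "arm_command", "data": {
  "targets": [
    [[-0.001,0,-0.001,0,0,0,1],[-0.0025,0,-0.001,0,0,0,1],[-0.0025,0,-0.001,0,0,0,1],[-0.0025,0,0,0,0,0,1],[-0.0025,0,0,0,0,0,1],[-0.0025,0,0,0,0,0,1]]
  ]
}}

```text
time_s: 13.3
tool_pos: [0.5349, -0.1397, 0.0093]
tool_rot: [-180.0, -0.1, 136.1]
force: [-2.6, 5.2, 8.4]
grip_width: 0.0267
```

```bash
python3 look.py r7.png 0.020; python3 capm.py
```

```text
[ 0.5349 -0.1397  0.0093] [-1.7998e+02 -9.0000e-02  1.3606e+02] [-2.64  5.24  8.38] 0.026705036735902993
143 [[-0.0047 -0.0124 -0.0341]
 [ 0.0013 -0.0087 -0.0322]
 [ 0.0154  0.0007 -0.0248]
 [ 0.0189  0.0095 -0.0117]
 [ 0.0207  0.0121 -0.0083]]
z [0.0176 0.021  0.0415 0.0433]
```

View pics/r7.png

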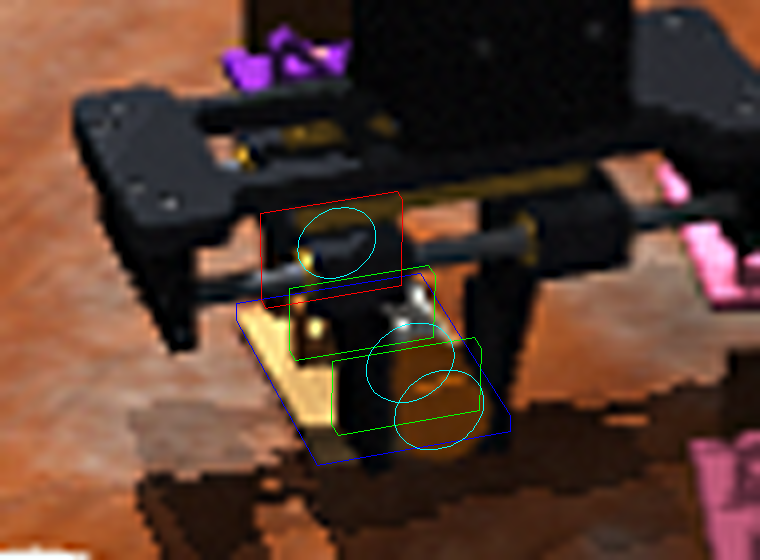

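Request:
{"op": "arm_command", "data": {
  "targets": [
    [[0.001,0,-0.001,0,0,0,1],[0.001,0,-0.001,0,0,0,1],[0.001,0,-0.001,0,0,0,0.2],[0.001,0,-0.001,0,0,0,0],[0.001,0,-0.001,0,0,0,-0.2],[0.001,0,-0.001,0,0,0,-0.2],[0.001,0,-0.001,0,0,0,-0.2]]
  ]
}}

```text
time_s: 14.1
tool_pos: [0.5345, -0.1403, 0.0099]
tool_rot: [-180.0, -0.0, 136.0]
force: [0.5, 0.2, -0.3]
grip_width: 0.0506
```

```bash
python3 look.py r8.png 0.020; python3 capm.py
```

```text
[ 0.5345 -0.1403  0.0099] [-179.98   -0.    136.02] [ 0.48  0.17 -0.25] 0.0506059282231881
150 [[-0.0058 -0.0107 -0.0342]
 [-0.0011 -0.0079 -0.0325]
 [ 0.0145  0.0024 -0.0253]
 [ 0.0185  0.0109 -0.0127]
 [ 0.0196  0.0124 -0.0069]]
z [0.0168 0.0226 0.0424 0.044 ]
```

View pics/r8.png

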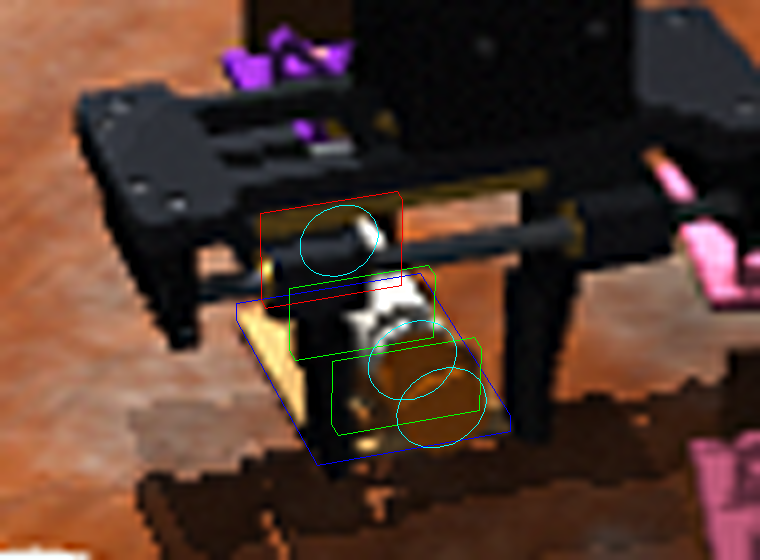

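Request:
{"op": "arm_command", "data": {
  "targets": [
    [[0,0,0,0,0,0,-0.5],[0,0,0,0,0,0,-0.5],[0,0,-0.02,0,0,0,-0.5],[0,0,-0.05,0,0,0,-0.5],[0,0,-0.09,0,0,0,-0.5],[0.04,0.03,-0.13,0,0,0,-0.5],[0.08,0.07,-0.17,0,0,0,-0.5],[0.11,0.11,-0.18,0,0,0,-0.5],[0.14,0.15,-0.18,0,0,0,-0.5],[0.16,0.18,-0.18,0,0,0,-0.5]]
  ]
}}

```text
time_s: 15.2
tool_pos: [0.5425, 0.0858, 0.1906]
tool_rot: [179.9, 0.2, 136.0]
force: [0.9, 0.5, -0.4]
grip_width: 0.0651
```

Run:
```python
from fit2 import *
for n,(x0,y0) in(('top',(325,170)),('side',(300,150))):
    s=cam(n); v=(.572,-.177,np.radians(136))
    I=cv2.resize(s['img'][y0:y0+70,x0:x0+95],None,fx=8,fy=8,interpolation=cv2.INTER_CUBIC)[:,:,::-1].copy()
    cv2.imwrite(f'pics/f_{n}.png',I)
    np.save(f'f{n}.npy',cloud(s)); np.save(f'f{n}i.npy',s['img'])
print(get_obs()['tool_pos'])
```

```text
[0.54176963 0.09392658 0.19049614]
```

View pics/f_top.png

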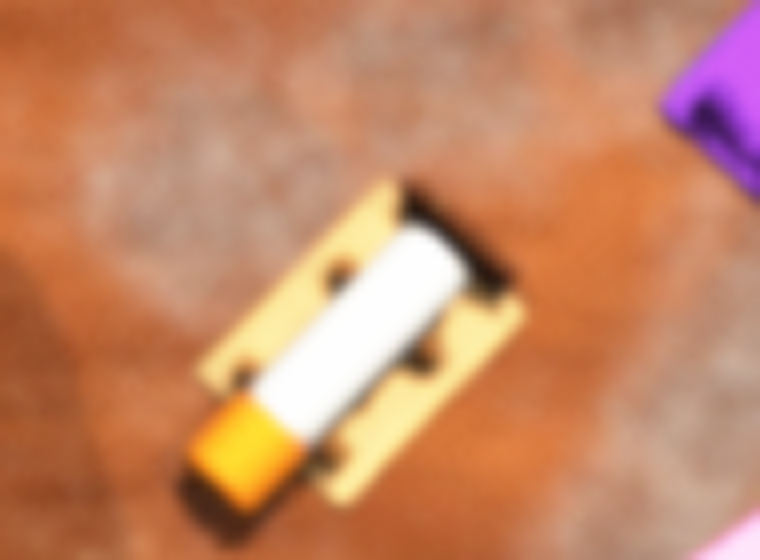

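View pics/f_side.png

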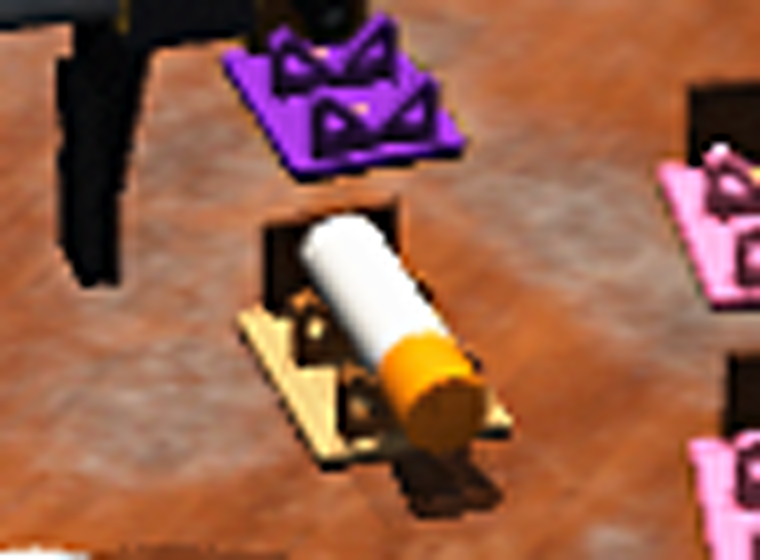

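Run:
```python
from fit2 import *
im=[]
for n,(x0,y0),v in(('top',(335,180),(.5712,-.1747,np.radians(136.5))),('side',(310,165),(.5735,-.1780,np.radians(136)))):
    s=cam(n); 
    I=cv2.resize(s['img'][y0:y0+60,x0:x0+65],None,fx=6,fy=6,interpolation=cv2.INTER_CUBIC)[:,:,::-1].copy()
    f=lambda X:(((proj(s,X)-[x0,y0]+.5)*6).astype(np.int32))
    for b,col in((tan[0],(255,0,0)),(plate[0],(0,0,255))):
        cv2.polylines(I,[cv2.convexHull(f(place(b,v)))],True,col,1)
    for k,r in((0,.0125),(.07,.0135),(.096,.0135)):
        a=np.linspace(0,2*np.pi,60); X=np.stack([np.full(60,-.0285+k),r*np.cos(a),.03+r*np.sin(a)],1)
        cv2.polylines(I,[f(place(X,v))],True,(255,0,255),1)
    im.append(I)
cv2.imwrite('pics/fin.png',np.hstack(im))
```

```text
(no output)
```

View pics/fin.png

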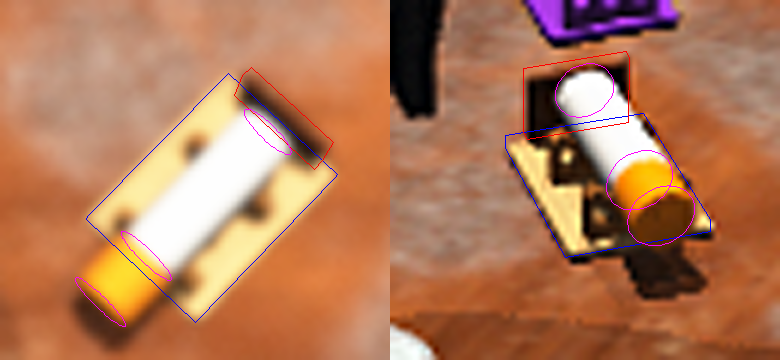

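Run:
```python
from h import *
c=cam('top')
for t in('ink_tin','eraser','stamp_1'): print(t,[(d['position'],round(d['conf'],2)) for d in search_frame(t,'top')[:1]])
o=get_obs(); print(o['time_s'],abs(o['joint_velocities']).max(),o['force']); sign_off()
```

```text
ink_tin [([299.3, 205.3], 0.79)]
eraser [([292.9, 270.5], 0.66)]
stamp_1 [([296.7, 162.2], 0.79)]
15.6 0.25171960788095316 [ 0.43192879 -0.30949417 -0.41441118]
the job is handed in; nothing more can be done
```

The glue stick is lying in both saddles of the wooden rest, bottom end just short of the dark plate and cap over the open end. I handed the job in at 15.6 s; no verdict is reported.

**How it went:** I pinched the cap from above at 10 N and pivoted the stick down with its bottom end on the table. I then carried it level to the rest, pressed it into the saddles (about 8 N) and let go.

**Last checks:**
- **Position:** overlays in both cameras put the stick about 1–3 mm from the seat point and in line with the rest. The two cameras disagreed by about 2–4 mm on where the rest is.
- **Robot:** it is clear of everything, with no contact force.
- **Other objects:** the ink tin, eraser and stamp are within about 3 pixels (roughly 6 mm) of where they started, which is about the detector's scatter.

**What did not go as planned:**
- **Pivot:** the bottom end slid about 12 mm along the table, and the cap slipped about 8 mm in the pads.
- **Level position:** the stick was therefore at about 1.43–1.46 rad rather than fully flat, inside the 1.35–1.75 limit by my estimate.
- **Final nudge:** on the rest, a 2.5 mm push towards the plate moved it only about 1 mm, against 5–6 N of resistance. I released it there.

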